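# Turn the wet part to the dryer and open the air

## Robot

A 6-joint arm with a two-finger parallel gripper is mounted at the origin on the work surface. World frame = base frame: x ahead of the robot, y to its left, z up, the work surface at z = 0. Lengths are in m, angles in degrees, forces in N, time in s.
With the tool pointing down it reaches from about 0.25 to 0.725 m from the base axis. Payload 9.7 kg.
Tool frame: the origin (TCP) lies at the centre of the arm's flange, where the gripper is bolted on; the fingertips stand 173 mm ahead of it and the grasp point (between the pads) lies bot.grip_depth ahead of it (bot.grip_depth is the distance from the TCP to the grasp point, in m); z points along the fingers, y is the direction in which the jaws open and shut (so a half turn about z gives the same grasp; the last joint's range is limited). The gripper opens to 85 mm and grips with 20 to 120 N. Pads are 22 mm wide; open, the fingers measure 114 mm over their backs; the gripper's body (76 mm by 85 mm) begins 54 mm behind the grasp point. The pads swing forward as they close: fully open they stand 13 mm farther back than shut.
Start: joints at [68.64, 4.979, 10.078, 95.1, 0, 90], TCP at [0.2, 0.512, 0.405] pointing down, gripper open.
Joint ranges: [-179.16, 179.16], [-48.56, 103.87], [-65.8, 70.77], [-126.05, 130.52], [-82.76, 87.17], [-180, 180]. Speed limits (degrees/s): [127.2, 127.2, 147.25, 180, 180, 180].

## Interface

Orientations are given as [roll, pitch, yaw] about the fixed x, y, z axes, in that order (R = Rz(yaw) Ry(pitch) Rx(roll)).
In Python, from workcell import status, viewer, bot gives the robot as it stands. The module is installed in compiled form; this text tells all that it offers.
- The arm moves only by the tool move_arm, never from a script. Its argument "commands" is a list of rows, each an object with "claw": the gripper's target within -1 to 1 (fully open at 1, half-way at 0, shut at -1); "travel": the shift along the tool's x, y, z in cm, a list of three; "turn": the turn about the tool's z in degrees. A call has 1 to 5 rows; each row shifts and turns the commanded pose from where the row before left it, along the tool's axes as they then stand; what a row does not reach is not made up. A row lasts 1/12 s, in which the tool goes at most 41.7 mm and 7.16 degrees, less where a joint would pass 70% of its speed; a pose out of reach is approached as far as the arm can. A call is refused whole if a number of a shift passes 4.17 or a number of a turn 7.16, either way. A call with a gripper value outside its range is refused whole. The fingers move at their own pace and stop on an object; "squeeze" is the grip in N (left out, the last holds). Time passes only in rows, so rows that do not move let the fingers close. It gives the time, the measured TCP pose, the force and the opening at its end, in the units of the state.
- status.get_obs(): the state, without advancing time (a new reading comes with each control period).
- viewer.camera(name): name is "scene" or "top"; returns the picture (420x560x3 uint8, blue, green, red); there is no depth.
- viewer.camera_params(name): a dict with "camera_matrix" (3x3 intrinsics, pixels), "xyz" and "rotation" of the camera in the world. Camera axes: x right, y up, looking along -z (the intrinsics and any distortion apply to the point x, -y, -z); pixel columns grow to the right and rows downward; lengths in m; the calibration is good to about 2 mm. A picture is of the moment at which its call begins. camera_params takes no time and is no camera call.
- bot.job_done(): hands the job in, once; it reports no verdict.
The state is a dict: "time": time; "q": joint angles; "qd": joint speeds; "joint_efforts": joint torques, N m; "ee_pos": TCP position; "tcp_rot": TCP orientation; "wrist_force": force on the tool from outside, world axes, zero at the start; "torque": the same for the moment, N m; "opening": finger opening in m.
Only numpy, scipy, OpenCV 4.12 (cv2) and the standard library are available. Lean on these libraries where they do the work, as an engineer would, in place of code of your own. Each camera call takes 0.05 s, during which the arm holds its last target.

## Task

Push on an arm of the four-armed drying turntable with a fingertip until the arm carrying the wide flat plate points straight at the blower's outlet. Then push the shutter lever on top of the blower all the way round to its open stop, in line with the outlet. The green parts on the turntable are wet, so do not touch them; pick nothing up, do not drag the turntable's stand about, and leave everything else where it is.

Things in the scene. Friction and masses are not known exactly. Their poses are not given: they have to be found in the camera images.
- stand: Loose dark steel turntable foot, 1.2 kg, a disc 160 mm across and 22 mm high with a 22 mm post; origin at the centre of its underside on the table, z up along the axis the rotor turns about. It slides if pushed harder than about 5 N.
- carousel (a joint): Angle of the rotor on the stand, rad, growing anticlockwise seen from above; turns freely either way, light friction (about 0.5 N at an arm's end), stays where it is left. At 0 (or any whole turn) the plate's arm lies along the stand's +y axis, which is also the direction from the stand to the blower.
- hub (a point): Point on the rotor's axis at mid-height of its arms, 100 mm above the table. Rotor: grey hub 52 mm across and four bare aluminium arms at right angles, each reaching 150 mm from the axis, 12 mm wide, 14 mm tall, undersides 93 mm above the table with free space below them outside the foot.
- plate_arm_end (a point): Outer end of the arm that carries the wide flat plate, on its centre line, 150 mm from the axis. Every arm holds one wet green part on a short stick 50 mm from the axis; the parts reach up to 160 mm above the table and 75 mm from the axis, so the outer 75 mm of each arm is free to push on.
- plate: Wet green flat plate, 56 mm wide, 42 mm long, 5 mm thick, across its arm with its outer face towards the arm's end, leaning back 35 degrees towards the axis; the widest of the four parts. Origin at the middle of its lower edge, 60 mm from the axis.
- dome: Wet green round dome, 36 mm across, 25 mm tall, on the arm 90 degrees anticlockwise (from above) of the plate's; origin under its centre.
- torso: Wet green stepped block, 30 x 20 x 28 mm, on the arm opposite the plate's; origin under its centre.
- tube: Wet green small tube lying level along its arm, 18 mm across, 34 mm long, on the arm 90 degrees clockwise of the plate's; origin under its centre.
- outlet (a point): Centre of the blower's round outlet mouth (60 mm across), 135 mm above the table. Its x axis points back into the blower, y to the side, z up; its centre line passes over the turntable's axis, the mouth 220 to 250 mm from it. The blower is a fixed white box 120 x 120 mm, top 170 mm above the table, its centre 90 mm behind the mouth.
- shutter (a joint): Angle of the shutter lever, rad: 0 = shut, lever crosswise on the blower's +y side; grows anticlockwise seen from above to the stop at 1.57 = open, lever pointing to the outlet. Light friction (about 1 N at the peg), stays where it is left.
- lever_pivot (a point): Point on the lever's upright axis, above the middle of the blower's top, at 205 mm above the table.
- lever_peg (a point): Centre line of the black upright peg at the lever's end, 55 mm from the pivot, at 205 mm above the table; the peg is 12 mm across, rising from the flat lever bar (top 186 mm above the table) to 221 mm.
- jar1: Bystander: glass paint jar, 42 mm across, 46 mm tall, beside the turntable; origin under its centre.
- jar2: Bystander: glass paint jar, 42 mm across, 46 mm tall, beside the turntable; origin under its centre.
- jar3: Bystander: glass paint jar, 48 mm across, 55 mm tall; origin under its centre.
- brush: Bystander: paint brush 170 mm long lying on the table.
- sander: Bystander: cork sanding block 90 x 30 x 18 mm; origin under its centre.
- stickblock: Bystander: cardboard block 90 x 120 x 45 mm with three parts on sticks, 175 mm tall in all; origin under its centre.
- tray: Bystander: clear compartment tray 200 x 280 x 36 mm with small parts; origin under its centre.
- spare: Bystander: stick with a green part lying on the table, 155 mm long, 12 mm high.
Not all that is in view belongs to the job. Leave any red look-alike of the part that bears outlet alone.

How it is judged (in metres and radians):
On the way, in this order (a step that is already met when the one before it is completed fails the run):
1. the plate's arm points at the blower's outlet (y of plate_arm_end in the frame of outlet between -0.018 and 0.018 m and x of plate_arm_end in the frame of outlet above -0.16 m), for 0.2 s.
2. the shutter lever is open (value of joint shutter above 1.3 rad), for 0.2 s.
At the end, for the whole second after the job is handed in: The end of the plate's arm is within 18 mm to either side of the outlet's centre line, on the blower's side; the rotor is at rest and its stand upright; the shutter lever is at 1.3 rad or more of its 1.57 (all of step 1 and value of joint shutter above 1.3 rad and velocity of joint carousel between -0.05 and 0.05 rad/s and angle between stand's own z axis and vertical below 0.05 rad); the robot touches nothing.
It fails at once if a wet part is touched (contact force between any of plate, dome, torso, tube and the fingers above 0.3 N or contact force between any of plate, dome, torso, tube and the arm above 0.3 N).
It fails at once if the turntable's stand is dragged more than 25 mm or lifted (distance of stand from where it was at the start of the episode above 0.025 m or height (world z) of stand above 0.01 m).
It fails at once if a bystander is moved more than 30 mm (distance of any of jar1, jar2, jar3, brush, sander, stickblock, tray, spare from where it was at the start of the episode above 0.03 m).
It also fails if it takes over 58 s, if anything falls off the work surface, if the arm or the gripper's body presses on something with over 40 N, if the wrist force passes 120 N, or if a joint passes its speed limit or range.

## Working session

There is one attempt and no reset: what is moved stays moved. The work goes in short steps, Python scripts to look and compute and a tool call to move; the robot and the scene stay as the last step left them, time stands still between calls to the robot, and variables do not carry over. Pictures are saved under pics/ and viewed, and the job is handed in when it is done.

Besides the shell and the picture viewer there is one more tool, called after "Call:" as a command line: name --argument value ..., lists and objects as JSON in quotes. move_arm: Moves the arm, as the interface text tells. Its arguments: {"type":"object","properties":{"commands":{"type":"array"},"squeeze":{"type":"number"}},"required":["commands"]}

```bash
mkdir -p pics; python3 - <<'E'
from workcell import status, viewer, bot
import cv2
print(status.get_obs()); print(bot.grip_depth)
for n in("scene","top"):
    im=viewer.camera(n); cv2.imwrite(f"pics/{n}0.png",im); print(viewer.camera_params(n))
E
```

```text
{'time': 0.0, 'q': array([6.86384983e+01, 5.01182636e+00, 1.00333833e+01, 9.50976637e+01,
       1.02612040e-03, 9.00005827e+01]), 'qd': array([ 0.00056646, -0.07625057, -0.01096143,  0.00108822,  0.01394891,
       -0.04780524]), 'joint_efforts': array([ 6.99354077e-04, -5.20389247e+01,  4.64805365e+01,  1.63795991e-02,
        3.71464216e-05, -2.11090179e-05]), 'ee_pos': array([0.20033971, 0.512225  , 0.40396634]), 'tcp_rot': array([-1.79923893e+02, -1.02534543e-03,  1.58637914e+02]), 'wrist_force': array([ 1.18738869, -0.2954757 , -0.39052722]), 'torque': array([-0.01039995,  0.02380567,  0.03017389]), 'opening': 0.08530281656077252}
0.1547
{'camera_matrix': array([[402.97630254,   0.        , 281.15838303],
       [  0.        , 402.97630254, 210.36769839],
       [  0.        ,   0.        ,   1.        ]]), 'xyz': array([1.26064098, 0.34983764, 1.24160307]), 'rotation': array([ 35.62103742,  -0.87014346, 114.51699247])}
{'camera_matrix': array([[434.26371987,   0.        , 281.52366744],
       [  0.        , 434.26371987, 206.7325754 ],
       [  0.        ,   0.        ,   1.        ]]), 'xyz': array([0.46310501, 0.06618946, 1.90324689]), 'rotation': array([  2.36669621,  -0.37507284, -89.49345983])}
```

```bash
python3 - <<'E'
import cv2
for n in("scene","top"):
    im=cv2.imread(f"pics/{n}0.png"); cv2.imwrite(f"pics/{n}0b.png",cv2.resize(im,(800,600),interpolation=cv2.INTER_CUBIC))
E
```

```text
(no output)
```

View pics/scene0b.png

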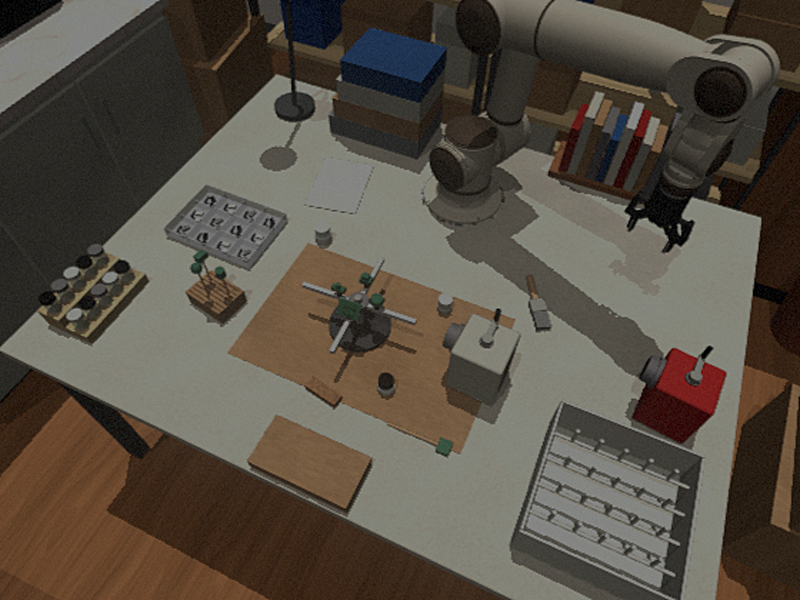

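View pics/top0b.png

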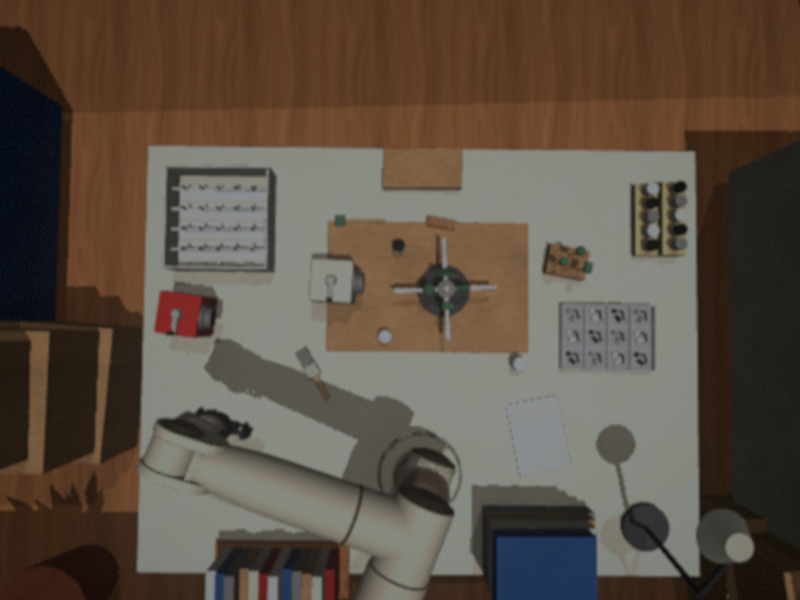

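The scene view shows the white blower at about (480,350) with its outlet facing the turntable at (362,310). The red look-alike is at (680,395). In the top view the hub is near (445,289) and the white blower near (335,280). I'll enlarge both.

```bash
python3 - <<'E'
import cv2
im=cv2.imread("pics/top0.png")[150:250,205:365]; cv2.imwrite("pics/topc.png",cv2.resize(im,None,fx=5,fy=5,interpolation=cv2.INTER_CUBIC)*1)
im=cv2.imread("pics/scene0.png")[170:290,205:375]; im=cv2.convertScaleAbs(im,alpha=1.5);cv2.imwrite("pics/scenec.png",cv2.resize(im,None,fx=4.7,fy=4.7,interpolation=cv2.INTER_CUBIC))
E
```

```text
(no output)
```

View pics/topc.png

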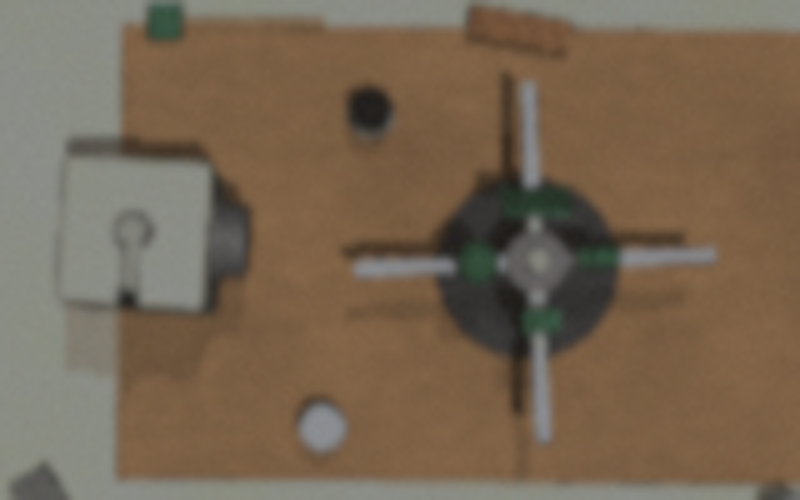

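View pics/scenec.png

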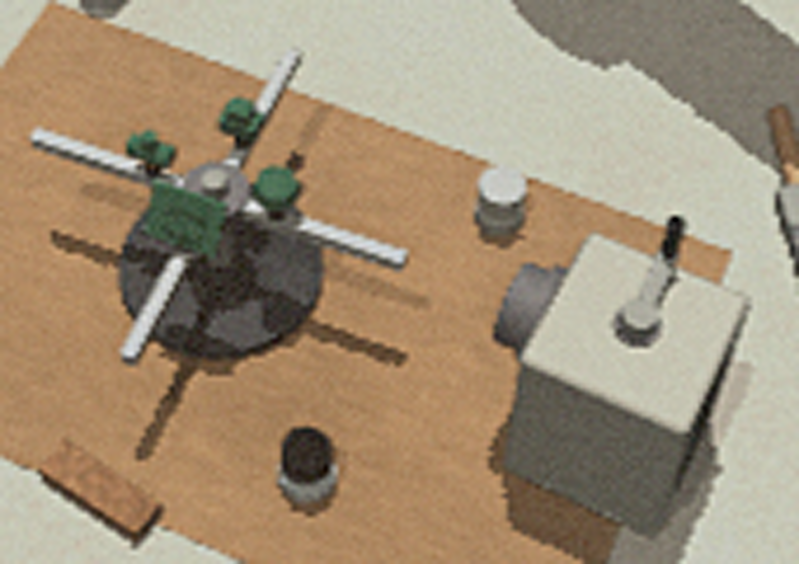

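The plate's arm points up in the top crop (world +x, end at about (528,85)). The dome's arm points at the blower, and the lever points toward the robot. Now I'll measure these points.

```bash
cat > h.py <<'E'
import numpy as np, cv2
from scipy.spatial.transform import Rotation as R
from workcell import status, viewer, bot
def cam(n):
    p=viewer.camera_params(n); return np.array(p["camera_matrix"]),np.array(p["xyz"]),R.from_euler('xyz',p["rotation"],degrees=True).as_matrix()
def world(n,uv,z):
    K,c,Rm=cam(n); d=np.linalg.inv(K)@[uv[0],uv[1],1]; d=Rm@(d*[1,-1,-1]); return c+d*(z-c[2])/d[2]
def pix(n,P):
    K,c,Rm=cam(n); d=(Rm.T@(np.array(P)-c))*[1,-1,-1]; q=K@d; return q[:2]/q[2]
def crop(c,off,f): return (np.array(c)+.5)/f-.5+off
E
python3 - <<'E'
from h import *
T=lambda c,z: world("top",crop(c,(205,150),5),z)
S=lambda c,z: world("scene",crop(c,(205,170),4.7),z)
pts={"plateend":((528,82),(131,352),.107),"domeend":((354,268),(404,257),.107),"torsoend":((543,441),(293,57),.107),"tubeend":((716,255),(36,136),.107),
"pivot":((132,230),(640,318),.19),"pegtop":((128,297),(677,220),.221)}
for k,(a,b,z) in pts.items(): print(k,T(a,z).round(4),S(b,z).round(4))
for k,c in dict(bl=(60,302),br=(207,310),tr=(212,160),tl=(66,156)).items(): print(k,T(c,.17).round(4))
for k,c in dict(a=(523,360),b=(594,236),c=(748,300),d=(686,432)).items(): print(k,S(c,.17).round(4))
print("mouth",T((248,205),.135),T((248,272),.135))
print("jarbl",T((369,108),.046),"jarw",T((322,427),.046))
E
```

```text
plateend [ 0.708  -0.0626  0.107 ] [ 0.7057 -0.0587  0.107 ]
domeend [0.5519 0.0806 0.107 ] [0.5529 0.081  0.107 ]
torsoend [ 0.4102 -0.0769  0.107 ] [ 0.4189 -0.0721  0.107 ]
tubeend [ 0.5654 -0.2195  0.107 ] [ 0.5703 -0.2131  0.107 ]
pivot [0.5762 0.2555 0.19  ] [0.5831 0.2597 0.19  ]
pegtop [0.5221 0.2545 0.221 ] [0.5211 0.259  0.221 ]
bl [0.5194 0.3144 0.17  ]
br [0.5141 0.1971 0.17  ]
tr [0.6342 0.1945 0.17  ]
tl [0.6364 0.3113 0.17  ]
a [0.6333 0.1992 0.17  ]
b [0.5211 0.2071 0.17  ]
c [0.526  0.3191 0.17  ]
d [0.6388 0.3136 0.17  ]
mouth [0.60114632 0.16732045 0.135     ] [0.54641721 0.16669443 0.135     ]
jarbl [0.69258011 0.06947604 0.046     ] jarw [0.41873436 0.10709559 0.046     ]
```

Top and scene agree to about 5 mm:
- **Hub:** about (0.560, -0.068).
- **Blower centre:** about (0.577, 0.256), so the outlet direction is about 87° in world.
- **Plate arm:** at about 2.7°, so it needs about +84° anticlockwise.

I'll push the torso's arm, the one nearest the robot, from its +y side. First I'll align the tool to yaw 180 and shut the claw.

Call:
move_arm --commands '[{"claw": -1,"travel": [0,0,0],"turn": -7.1},{"claw": -1,"travel": [0,0,0],"turn": -7.1},{"claw": -1,"travel": [0,0,0],"turn": -7.1},{"claw": -1,"travel": [0,0,0],"turn": 0}]'

```text
time: 0.43
ee_pos: [0.2003, 0.5122, 0.4043]
tcp_rot: [-180.0, -0.0, -179.7]
wrist_force: [0.4, 0.8, 0.5]
opening: 0.0387
```

```bash
python3 -c "
from h import *
o=status.get_obs();print(o['time'],o['q'].round(1),o['ee_pos'].round(4),o['tcp_rot'].round(2),o['opening'])"
```

```text
0.4333 [68.6  5.  10.1 95.1 -0.  68.4] [0.2003 0.5122 0.4043] [-1.7996e+02 -2.0000e-02 -1.7973e+02] 0.03873846859639566
```

Yaw is 180 with q6 = q1, so wrist range is fine. Tool x is −world x, tool y is +world y and tool z is down. Next I transfer to the start point.

Call:
move_arm --commands '[{"claw": -1,"travel": [-1.5,-3.6,0],"turn": 0},{"claw": -1,"travel": [-1.5,-3.6,0],"turn": 0},{"claw": -1,"travel": [-1.5,-3.6,0],"turn": 0},{"claw": -1,"travel": [-1.5,-3.6,0],"turn": 0},{"claw": -1,"travel": [-1.5,-3.6,0],"turn": 0}]'

```text
time: 0.85
ee_pos: [0.2752, 0.3305, 0.4044]
tcp_rot: [-180.0, -0.0, 179.7]
wrist_force: [0.8, 0.8, 0.3]
opening: 0.0003
```

Call:
move_arm --commands '[{"claw": -1,"travel": [-1.5,-3.6,0],"turn": 0},{"claw": -1,"travel": [-1.5,-3.6,0],"turn": 0},{"claw": -1,"travel": [-1.5,-3.6,0],"turn": 0},{"claw": -1,"travel": [-1.5,-3.6,0],"turn": 0},{"claw": -1,"travel": [-1.5,-3.6,0],"turn": 0}]'

```text
time: 1.27
ee_pos: [0.35, 0.1502, 0.4047]
tcp_rot: [180.0, 0.0, 179.7]
wrist_force: [0.1, 0.9, -0.8]
opening: -0.0
```

Call:
move_arm --commands '[{"claw": -1,"travel": [-1.5,-3.6,0],"turn": 0},{"claw": -1,"travel": [-1.5,-3.6,0],"turn": 0},{"claw": -1,"travel": [-1.5,-3.6,0],"turn": 0},{"claw": -1,"travel": [-1.5,-3.6,0],"turn": 0},{"claw": -1,"travel": [-1.5,-3.6,0],"turn": 0}]'

```text
time: 1.68
ee_pos: [0.4249, -0.0301, 0.4047]
tcp_rot: [180.0, 0.0, 179.6]
wrist_force: [1.3, 2.1, -0.2]
opening: -0.0001
```

Call:
move_arm --commands '[{"claw": -1,"travel": [0,0,0],"turn": 0},{"claw": -1,"travel": [0,0,0],"turn": 0}]'

```text
time: 1.85
ee_pos: [0.4251, -0.0298, 0.4042]
tcp_rot: [180.0, -0.1, 179.5]
wrist_force: [0.6, 0.7, 0.5]
opening: -0.0001
```

Call:
move_arm --commands '[{"claw": -1,"travel": [0,0,3.5],"turn": 0},{"claw": -1,"travel": [0,0,3.5],"turn": 0},{"claw": -1,"travel": [0,0,3.5],"turn": 0},{"claw": -1,"travel": [0,0,3.4],"turn": 0},{"claw": -1,"travel": [0,0,0],"turn": 0}]'

```text
time: 2.27
ee_pos: [0.4225, -0.0267, 0.2596]
tcp_rot: [180.0, -0.5, 179.9]
wrist_force: [-1.7, -0.2, -0.3]
opening: -0.0002
```

```bash
python3 - <<'E'
from h import *
im=viewer.camera("scene")[140:290,190:390]; im=cv2.convertScaleAbs(im,alpha=1.5);cv2.imwrite("pics/s1.png",cv2.resize(im,None,fx=4,fy=4,interpolation=cv2.INTER_CUBIC))
# finger circle path: arm torso angle a from 182.8 to 267; finger behind by offset perpendicular 6+14
hub=np.array([.560,-.068]);
for a in np.arange(182.7,268,7.0):
    t=np.radians(a); r=.135; p=hub+r*np.array([np.cos(t),np.sin(t)])-.0205*np.array([-np.sin(t),np.cos(t)]); print(round(a,1),p.round(4))
E
```

```text
182.7 [ 0.4242 -0.0539]
189.7 [ 0.4235 -0.0705]
196.7 [ 0.4248 -0.0872]
203.7 [ 0.4281 -0.1035]
210.7 [ 0.4335 -0.1193]
217.7 [ 0.4406 -0.1343]
224.7 [ 0.4496 -0.1484]
231.7 [ 0.4602 -0.1612]
238.7 [ 0.4723 -0.1727]
245.7 [ 0.4858 -0.1826]
252.7 [ 0.5003 -0.1908]
259.7 [ 0.5157 -0.1972]
266.7 [ 0.5318 -0.2016]
```

View pics/s1.png

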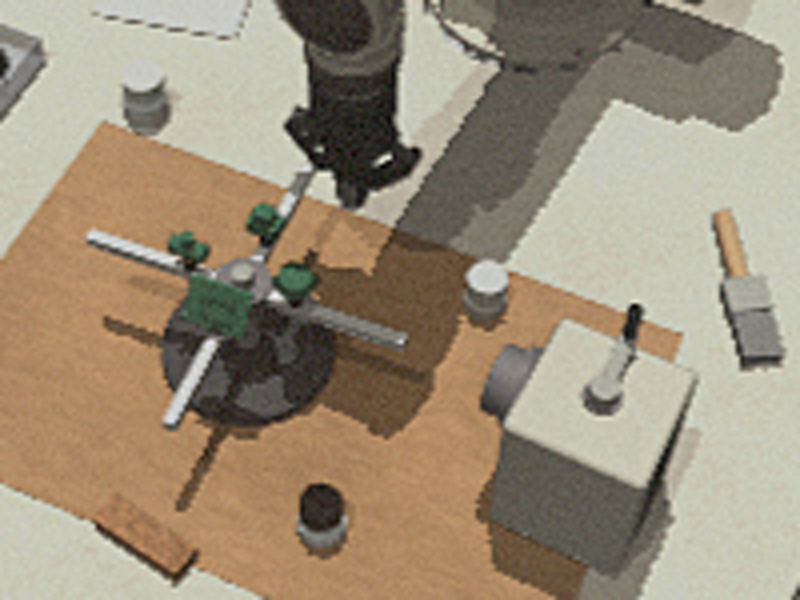

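The shut fingertips are at about (350,200) in the crop, on the +y side of the torso arm at (300,185). The knuckles stick out along the jaw axis, so I'll turn the tool with the rotor to keep that axis tangential and away from the wet parts.

Call:
move_arm --commands '[{"claw": -1,"travel": [0,-0.8,0],"turn": 0},{"claw": -1,"travel": [0,-0.8,0],"turn": 0},{"claw": -1,"travel": [0,-0.5,0],"turn": 0},{"claw": -1,"travel": [0,-0.4,0],"turn": 0},{"claw": -1,"travel": [0,-0.2,0],"turn": 0}]'

```text
time: 2.73
ee_pos: [0.4251, -0.0558, 0.2669]
tcp_rot: [-180.0, 0.1, 179.9]
wrist_force: [0.6, 0.8, 0.5]
opening: 0.0001
```

```bash
python3 - <<'E'
from h import *
im=viewer.camera("scene")[140:290,190:390]; im=cv2.convertScaleAbs(im,alpha=1.5);cv2.imwrite("pics/s2.png",cv2.resize(im,None,fx=4,fy=4,interpolation=cv2.INTER_CUBIC))
E
```

```text
(no output)
```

View pics/s2.png

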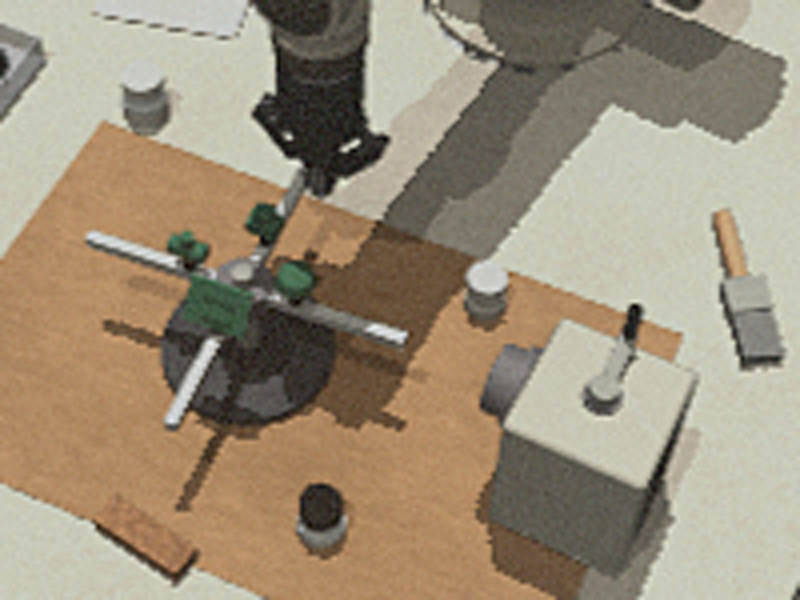

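The finger is about touching the torso arm. Now I sweep.

Call:
move_arm --commands '[{"claw": -1,"travel": [0,-0.4,0],"turn": -1.7},{"claw": -1,"travel": [0.05,-0.6,0],"turn": -2.5},{"claw": -1,"travel": [0.1,-0.83,0],"turn": -3.5},{"claw": -1,"travel": [0.1,-0.83,0],"turn": -3.5},{"claw": -1,"travel": [0.1,-0.83,0],"turn": -3.5}]'

```text
time: 3.2
ee_pos: [0.4248, -0.0904, 0.266]
tcp_rot: [180.0, 0.0, -165.2]
wrist_force: [0.3, 0.5, 0.1]
opening: -0.0002
```

Call:
move_arm --commands '[{"claw": -1,"travel": [0.1,-0.83,0],"turn": -3.5},{"claw": -1,"travel": [0.1,-0.83,0],"turn": -3.5},{"claw": -1,"travel": [0.1,-0.83,0],"turn": -3.5},{"claw": -1,"travel": [0.1,-0.83,0],"turn": -3.5},{"claw": -1,"travel": [0.1,-0.83,0],"turn": -3.5}]'

```text
time: 3.62
ee_pos: [0.4354, -0.1308, 0.2659]
tcp_rot: [180.0, 0.0, -147.7]
wrist_force: [-0.1, 0.8, 1.0]
opening: -0.0002
```

```bash
python3 - <<'E'
from h import *
im=viewer.camera("scene")[140:290,190:390]; im=cv2.convertScaleAbs(im,alpha=1.5);cv2.imwrite("pics/s3.png",cv2.resize(im,None,fx=4,fy=4,interpolation=cv2.INTER_CUBIC))
E
```

```text
(no output)
```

View pics/s3.png

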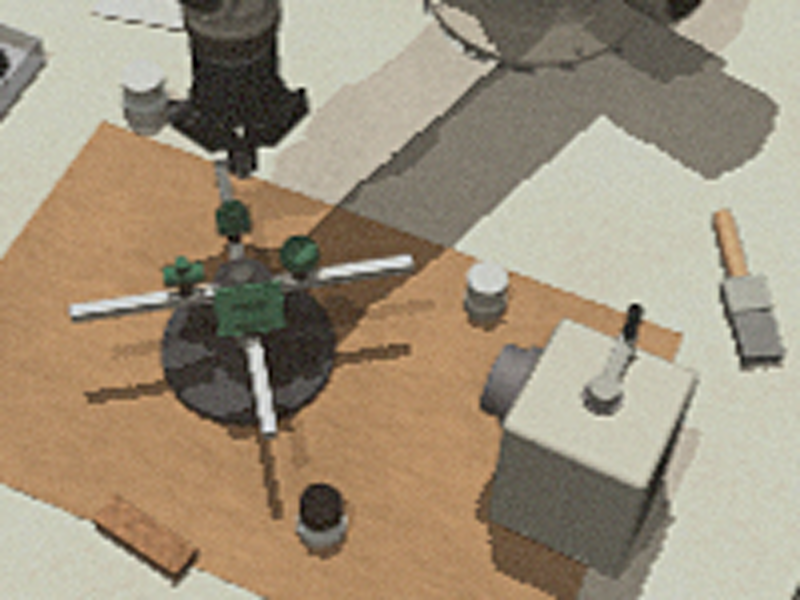

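The rotor follows the finger and the stand has not moved. I'll continue.

Call:
move_arm --commands '[{"claw": -1,"travel": [0.1,-0.83,0],"turn": -3.5},{"claw": -1,"travel": [0.1,-0.83,0],"turn": -3.5},{"claw": -1,"travel": [0.1,-0.83,0],"turn": -3.5},{"claw": -1,"travel": [0.1,-0.83,0],"turn": -3.5},{"claw": -1,"travel": [0.1,-0.83,0],"turn": -3.5}]'

```text
time: 4.08
ee_pos: [0.4577, -0.1657, 0.2658]
tcp_rot: [180.0, 0.0, -130.3]
wrist_force: [0.2, 0.5, 0.3]
opening: 0.0
```

Call:
move_arm --commands '[{"claw": -1,"travel": [0.1,-0.83,0],"turn": -3.5},{"claw": -1,"travel": [0.1,-0.83,0],"turn": -3.5},{"claw": -1,"travel": [0.1,-0.83,0],"turn": -3.5},{"claw": -1,"travel": [0.05,-0.5,0],"turn": -2},{"claw": -1,"travel": [0,-0.2,0],"turn": -1}]'

```text
time: 4.5
ee_pos: [0.4819, -0.187, 0.2657]
tcp_rot: [180.0, -0.0, -116.9]
wrist_force: [0.1, -0.3, -0.3]
opening: 0.0001
```

```bash
python3 - <<'E'
from h import *
im=viewer.camera("scene")[140:290,190:390]; im=cv2.convertScaleAbs(im,alpha=1.5);cv2.imwrite("pics/s4.png",cv2.resize(im,None,fx=4,fy=4,interpolation=cv2.INTER_CUBIC))
im=viewer.camera("top")[150:250,205:365]; im=cv2.convertScaleAbs(im,alpha=1.5);cv2.imwrite("pics/t4.png",cv2.resize(im,None,fx=5,fy=5,interpolation=cv2.INTER_CUBIC))
E
```

```text
(no output)
```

View pics/s4.png

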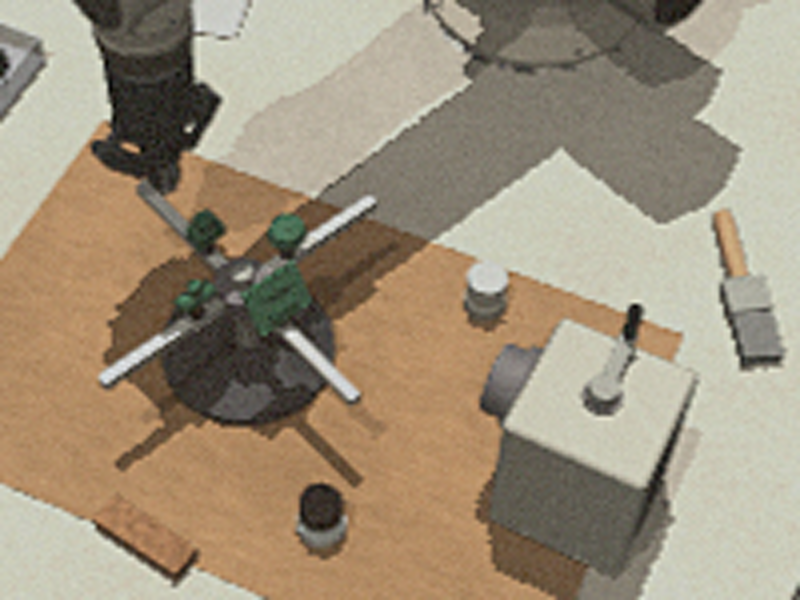

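View pics/t4.png

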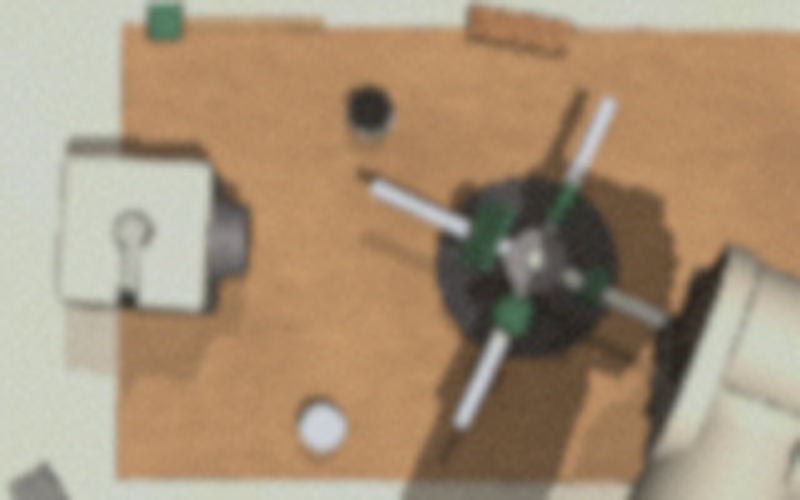

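```bash
python3 - <<'E'
from h import *
T=lambda c,z: world("top",crop(c,(205,150),5),z)
a=T((370,182),.107); b=T((610,97),.107); c=T((459,428),.107)
hub=(b+c)/2
print(a,b,c,hub)
hub=np.array([.559,-.069,0])
for v in (a-hub,b-hub,hub-c): print(np.degrees(np.arctan2(v[1],v[0])),np.linalg.norm(v[:2]))
bc=T((138,232),.17); m=(T((248,205),.135)+T((248,272),.135))/2
for v in (bc-hub,m-hub): print(np.degrees(np.arctan2(v[1],v[0])))
E
```

```text
[0.62340355 0.06797523 0.107     ] [ 0.69616228 -0.13093382  0.107     ] [ 0.42034994 -0.00738581  0.107     ] [ 0.55825611 -0.06915982  0.107     ]
64.81784394673792 0.15136060217552905
-24.300929136406694 0.15049680465027065
-23.95970730964636 0.15172392085472056
86.9836861975669
86.41609669579069
```

The plate arm is at about 65.5° and the target is about 86.8°, so about 21° is left.

Call:
move_arm --commands '[{"claw": -1,"travel": [0.05,-0.6,0],"turn": -2.5},{"claw": -1,"travel": [0.1,-0.83,0],"turn": -3.5},{"claw": -1,"travel": [0.1,-0.83,0],"turn": -3.5},{"claw": -1,"travel": [0.1,-0.83,0],"turn": -3.5},{"claw": -1,"travel": [0.05,-0.6,0],"turn": -2.5}]'

```text
time: 5.02
ee_pos: [0.5147, -0.2034, 0.2658]
tcp_rot: [180.0, -0.0, -101.3]
wrist_force: [-0.9, 0.1, 0.6]
opening: -0.0004
```

Call:
move_arm --commands '[{"claw": -1,"travel": [0.05,-0.4,0],"turn": -1.7},{"claw": -1,"travel": [0,-0.3,0],"turn": -1.3},{"claw": -1,"travel": [0,-0.2,0],"turn": -0.9},{"claw": -1,"travel": [0,0,0],"turn": 0}]'

```text
time: 5.35
ee_pos: [0.5234, -0.2054, 0.2657]
tcp_rot: [-180.0, 0.0, -97.5]
wrist_force: [-0.0, 0.1, -0.4]
opening: -0.0006
```

```bash
python3 - <<'E'
from h import *
im=viewer.camera("scene")[140:290,190:390]; im=cv2.convertScaleAbs(im,alpha=1.5);cv2.imwrite("pics/s5.png",cv2.resize(im,None,fx=4,fy=4,interpolation=cv2.INTER_CUBIC))
im=viewer.camera("top")[150:250,205:365]; im=cv2.convertScaleAbs(im,alpha=1.5);cv2.imwrite("pics/t5.png",cv2.resize(im,None,fx=5,fy=5,interpolation=cv2.INTER_CUBIC))
E
```

```text
(no output)
```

View pics/s5.png

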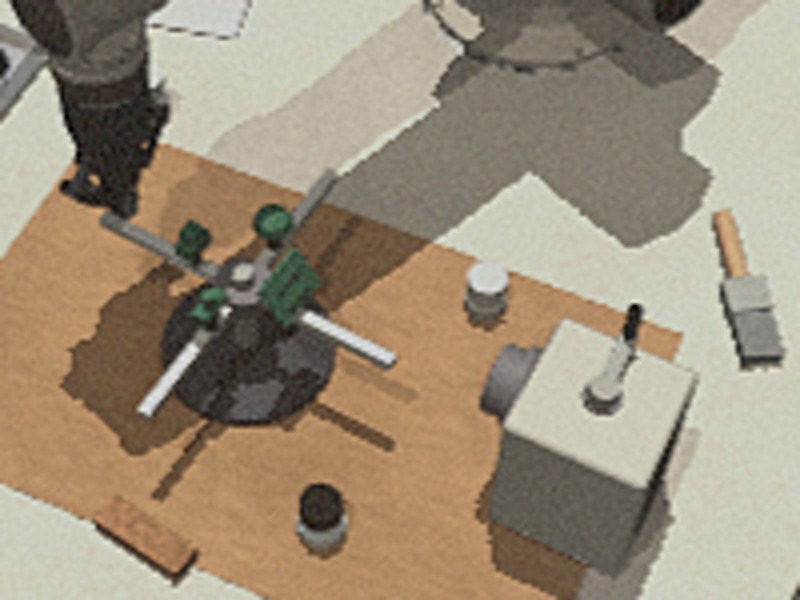

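View pics/t5.png

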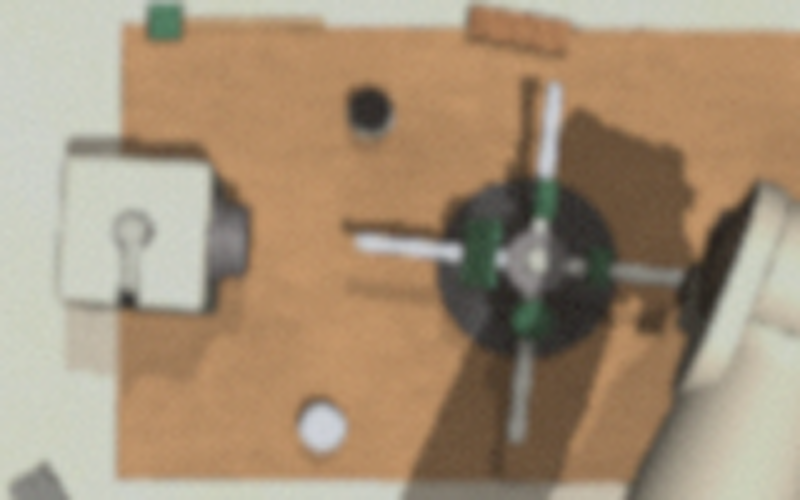

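```bash
python3 - <<'E'
from h import *
T=lambda c,z: world("top",crop(c,(205,150),5),z)
S=lambda c,z: world("scene",crop(c,(190,140),4),z)
hub=np.array([.559,-.069,0])
for v in (T((355,241),.107)-hub,T((554,84),.107)-hub,hub-T((516,440),.107)): print(np.degrees(np.arctan2(v[1],v[0])),np.linalg.norm(v[:2]))
a,b,c,d=[S(x,.107) for x in((394,360),(103,219),(143,412),(332,172))]
print(a,b,c,d); 
for v in(a-b,c-d): print(np.degrees(np.arctan2(v[1],v[0])))
E
```

```text
84.1500442763413 0.14973636202942825
-5.913121119110818 0.1483594861640091
-5.573511354324935 0.14883689419180554
[0.57607071 0.08221289 0.107     ] [ 0.5495011  -0.21257406  0.107     ] [ 0.70923419 -0.0831087   0.107     ] [ 0.4138821 -0.0515807  0.107    ]
84.84975712534703
-6.093089099406001
```

The plate arm is at 84.3°, already inside the tolerance. A small nudge of about 2.5° will centre it, then I back off.

Call:
move_arm --commands '[{"claw": -1,"travel": [0,-0.3,0],"turn": 0},{"claw": -1,"travel": [0,-0.25,0],"turn": 0},{"claw": -1,"travel": [0,0,0],"turn": 0},{"claw": -1,"travel": [0,0.5,0],"turn": 0},{"claw": -1,"travel": [0,1.0,0],"turn": 0}]'

```text
time: 5.87
ee_pos: [0.5139, -0.2042, 0.2655]
tcp_rot: [180.0, 0.0, -97.4]
wrist_force: [-0.3, -0.6, 0.4]
opening: -0.0
```

Call:
move_arm --commands '[{"claw": -1,"travel": [1.5,1.5,0],"turn": 0},{"claw": -1,"travel": [2,2,-1],"turn": 0},{"claw": -1,"travel": [1,0,-3.5],"turn": 0},{"claw": -1,"travel": [0,0,-4],"turn": 0},{"claw": -1,"travel": [0,0,-4],"turn": 0}]'

```text
time: 6.28
ee_pos: [0.4716, -0.2446, 0.3918]
tcp_rot: [179.9, 0.0, -97.6]
wrist_force: [1.2, 0.9, 0.7]
opening: -0.0001
```

```bash
python3 - <<'E'
from h import *
im=viewer.camera("scene")[140:290,190:390]; im=cv2.convertScaleAbs(im,alpha=1.5);cv2.imwrite("pics/s6.png",cv2.resize(im,None,fx=4,fy=4,interpolation=cv2.INTER_CUBIC))
im=viewer.camera("top")[150:250,205:365]; im=cv2.convertScaleAbs(im,alpha=1.5);cv2.imwrite("pics/t6.png",cv2.resize(im,None,fx=5,fy=5,interpolation=cv2.INTER_CUBIC))
E
```

```text
(no output)
```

View pics/s6.png

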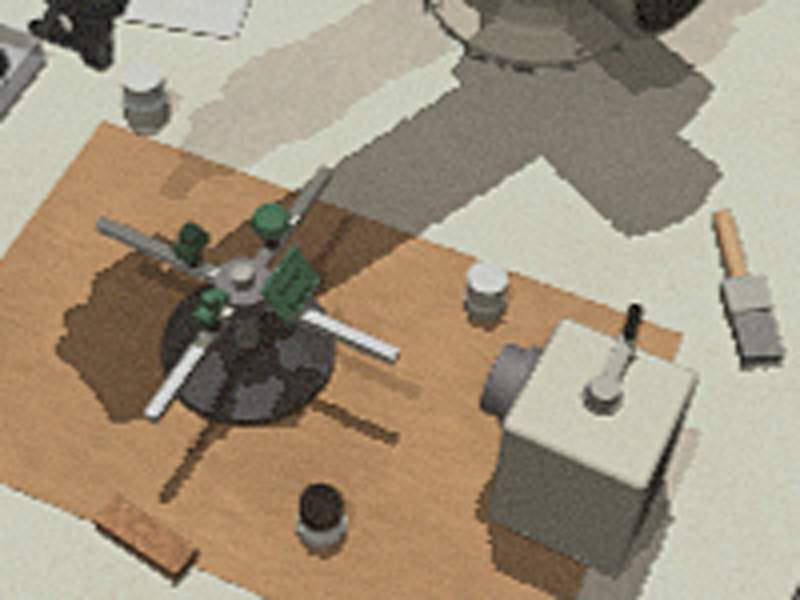

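View pics/t6.png

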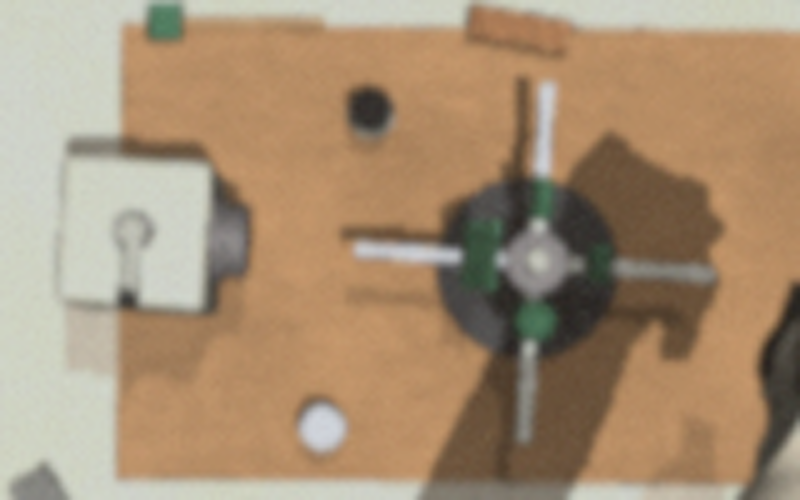

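```bash
python3 - <<'E'
from h import *
T=lambda c,z: world("top",crop(c,(205,150),5),z)
a,b,c,d=T((354,248),.107),T((716,273),.107),T((547,83),.107),T((523,441),.107)
hub=(a+b+c+d)/4; print(hub)
for v in (a-b,c-d): print(np.degrees(np.arctan2(v[1],v[0])),np.linalg.norm(v))
co=np.array([T(x,.17)[:2] for x in((60,302),(207,310),(212,160),(66,156))]); bc=co.mean(0); print(bc, np.linalg.norm(co-np.roll(co,1,0),axis=1))
u=(bc-hub[:2]);u/=np.linalg.norm(u); print(np.degrees(np.arctan2(u[1],u[0])))
for e in (co[0]-co[1],co[3]-co[2],co[2]-co[1],co[3]-co[0]): print(np.degrees(np.arctan2(e[1],e[0])))
pe=a[:2]-bc; print("lateral",pe[0]*u[1]-pe[1]*u[0])
piv=T((132,230),.19); peg=T((128,297),.221); print(piv,peg,status.get_obs()['q'].round(1))
E
```

```text
[ 0.55908565 -0.06939807  0.107     ]
86.57153009944153 0.30080284329768336
-3.488698141209875 0.2978082813543334
[0.5760349  0.25432728] [0.11695727 0.1174273  0.12016772 0.1168161 ]
87.00290913545453
87.4004939489612
88.96870647077544
-1.2076248902591202
-1.490339091936663
lateral 0.0014969192571046824
[0.5762007 0.255544  0.19     ] [0.52212768 0.25450463 0.221     ] [ -27.4    2.     6.2   93.6   -0.  -109.9]
```

The plate arm is at 86.6° against 87.0° for the outlet line, a lateral offset of about 1.5 mm, and the stand has not moved. Next is the lever. I raise, turn to yaw 270 (tool x = −y, tool y = −x) and cross over.

Call:
move_arm --commands '[{"claw": -1,"travel": [0,0,-3.5],"turn": -7.1},{"claw": -1,"travel": [0,0,0],"turn": -0.3},{"claw": -1,"travel": [-3.9,0,0],"turn": 0},{"claw": -1,"travel": [-3.9,0,0],"turn": 0},{"claw": -1,"travel": [-3.9,0,0],"turn": 0}]'

```text
time: 6.8
ee_pos: [0.4725, -0.1265, 0.4255]
tcp_rot: [-180.0, 0.0, -90.2]
wrist_force: [0.2, 0.4, 1.1]
opening: 0.0002
```

Call:
move_arm --commands '[{"claw": -1,"travel": [-3.9,0,0],"turn": 0},{"claw": -1,"travel": [-3.9,0,0],"turn": 0},{"claw": -1,"travel": [-3.9,0,0],"turn": 0},{"claw": -1,"travel": [-3.9,0,0],"turn": 0},{"claw": -1,"travel": [-3.9,0,0],"turn": 0}]'

```text
time: 7.22
ee_pos: [0.4724, 0.0692, 0.4258]
tcp_rot: [-180.0, 0.0, -90.1]
wrist_force: [1.3, 0.3, -0.1]
opening: 0.0001
```

Call:
move_arm --commands '[{"claw": -1,"travel": [-3.9,0,0],"turn": 0},{"claw": -1,"travel": [-3.9,0,0],"turn": 0},{"claw": -1,"travel": [-3.9,0,0],"turn": 0},{"claw": -1,"travel": [-3.9,0,0],"turn": 0},{"claw": -1,"travel": [-3.9,0,0],"turn": 0}]'

```text
time: 7.63
ee_pos: [0.4728, 0.2641, 0.4259]
tcp_rot: [-180.0, 0.0, -90.1]
wrist_force: [0.4, -0.3, 0.7]
opening: 0.0002
```

Call:
move_arm --commands '[{"claw": -1,"travel": [-3.0,0,0],"turn": 0},{"claw": -1,"travel": [0,0,0],"turn": 0},{"claw": -1,"travel": [0,0,0],"turn": 0}]'

```text
time: 7.88
ee_pos: [0.4732, 0.2936, 0.4251]
tcp_rot: [180.0, -0.0, -89.9]
wrist_force: [-0.1, 0.3, 0.1]
opening: -0.0001
```

Call:
move_arm --commands '[{"claw": -1,"travel": [-0.3,-2.5,0],"turn": 0},{"claw": -1,"travel": [0,-2.4,0],"turn": 0},{"claw": -1,"travel": [0,0,3],"turn": 0},{"claw": -1,"travel": [0,0,2.9],"turn": 0},{"claw": -1,"travel": [0,0,0],"turn": 0}]'

```text
time: 8.3
ee_pos: [0.5227, 0.2936, 0.3608]
tcp_rot: [179.6, -0.2, -90.2]
wrist_force: [-0.9, -1.3, -1.7]
opening: -0.0002
```

```bash
python3 - <<'E'
from h import *
im=viewer.camera("scene")[140:290,230:430]; im=cv2.convertScaleAbs(im,alpha=1.5);cv2.imwrite("pics/s7.png",cv2.resize(im,None,fx=4,fy=4,interpolation=cv2.INTER_CUBIC))
print(status.get_obs()['ee_pos'])
# path: tool (box half 11 in y, 15 in x): use circle radius ~13+6 -> tangential offset .019
piv=np.array([.577,.256])
prev=None
for a in range(177,272,9):
    t=np.radians(a); p=piv+.055*np.array([np.cos(t),np.sin(t)])-.019*np.array([-np.sin(t),np.cos(t)])
    print(a,p.round(4), None if prev is None else (-(p-prev)[::-1]*100).round(2)); prev=p
E
```

```text
[0.52247543 0.29385768 0.36417439]
177 [0.5231 0.2779] None
186 [0.5203 0.2691] [0.87 0.28]
195 [0.519  0.2601] [0.9  0.14]
204 [0.519 0.251] [ 0.91 -0.01]
213 [0.5205 0.242 ] [ 0.9  -0.15]
222 [0.5234 0.2333] [ 0.87 -0.29]
231 [0.5276 0.2252] [ 0.81 -0.42]
240 [0.533  0.2179] [ 0.73 -0.54]
249 [0.5396 0.2115] [ 0.64 -0.65]
258 [0.547  0.2062] [ 0.53 -0.74]
267 [0.5551 0.2021] [ 0.41 -0.82]
```

View pics/s7.png

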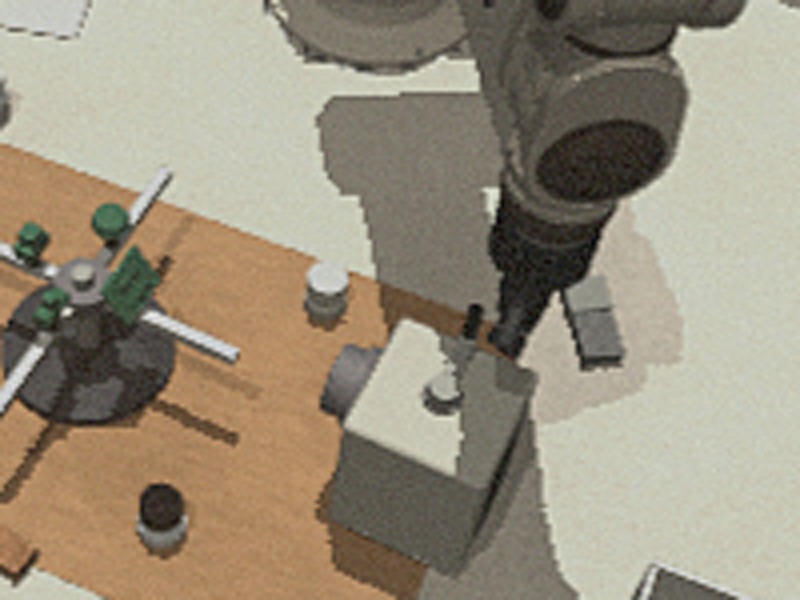

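The finger is beside the peg, with the peg at about (472,322) in the crop and the fingertip at about (508,345). I'm pushing it round now.

Call:
move_arm --commands '[{"claw": -1,"travel": [0.8,0,-0.2],"turn": 0},{"claw": -1,"travel": [0.8,0,0],"turn": 0},{"claw": -1,"travel": [0.87,0.25,0],"turn": 0},{"claw": -1,"travel": [0.9,0.14,0],"turn": 0},{"claw": -1,"travel": [0.9,0,0],"turn": 0}]'

```text
time: 8.77
ee_pos: [0.5187, 0.2518, 0.3702]
tcp_rot: [-179.9, 0.1, -90.1]
wrist_force: [1.4, 2.7, 0.9]
opening: -0.0
```

Call:
move_arm --commands '[{"claw": -1,"travel": [0.9,-0.15,0],"turn": 0},{"claw": -1,"travel": [0.87,-0.3,0],"turn": 0},{"claw": -1,"travel": [0.8,-0.42,0],"turn": 0},{"claw": -1,"travel": [0.73,-0.54,0],"turn": 0},{"claw": -1,"travel": [0,0,0],"turn": 0}]'

```text
time: 9.18
ee_pos: [0.5339, 0.2184, 0.3684]
tcp_rot: [180.0, -0.1, -90.1]
wrist_force: [-0.1, -0.1, 0.6]
opening: 0.0002
```

```bash
python3 - <<'E'
from h import *
im=viewer.camera("scene")[140:290,230:430]; im=cv2.convertScaleAbs(im,alpha=1.5);cv2.imwrite("pics/s8.png",cv2.resize(im,None,fx=4,fy=4,interpolation=cv2.INTER_CUBIC))
E
```

```text
(no output)
```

View pics/s8.png

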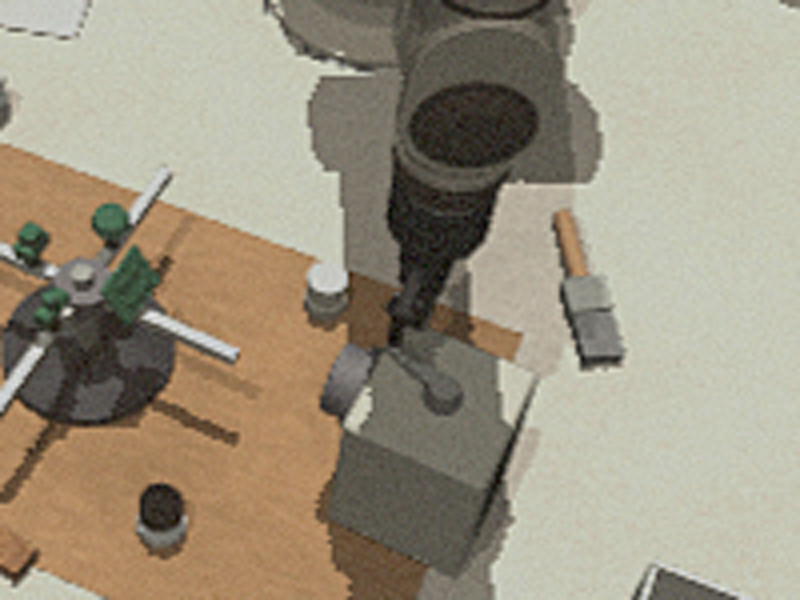

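The lever has followed the finger roughly 60° round. I continue to the stop in small steps, watching the force.

Call:
move_arm --commands '[{"claw": -1,"travel": [0.64,-0.65,0],"turn": 0},{"claw": -1,"travel": [0.53,-0.74,0],"turn": 0},{"claw": -1,"travel": [0.2,-0.5,0],"turn": 0},{"claw": -1,"travel": [0.1,-0.3,0],"turn": 0},{"claw": -1,"travel": [0,0,0],"turn": 0}]'

```text
time: 9.65
ee_pos: [0.5543, 0.2051, 0.3684]
tcp_rot: [179.7, 0.0, -90.0]
wrist_force: [-11.3, 2.6, 3.3]
opening: 0.0003
```

```bash
python3 - <<'E'
from h import *
im=viewer.camera("scene")[140:290,230:430]; im=cv2.convertScaleAbs(im,alpha=1.5);cv2.imwrite("pics/s9.png",cv2.resize(im,None,fx=4,fy=4,interpolation=cv2.INTER_CUBIC))
E
```

```text
(no output)
```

View pics/s9.png

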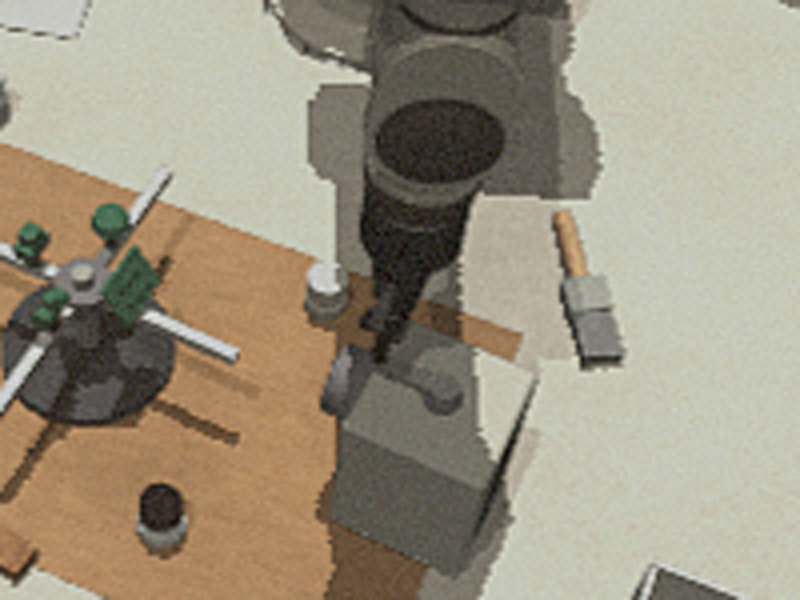

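The force is 11 N against the push near the predicted end position, so the lever has met its stop. I back off and retreat upward.

Call:
move_arm --commands '[{"claw": -1,"travel": [0,0.5,0],"turn": 0},{"claw": -1,"travel": [0,1.5,0],"turn": 0},{"claw": -1,"travel": [0,2.5,-1],"turn": 0},{"claw": -1,"travel": [0,2,-3],"turn": 0},{"claw": -1,"travel": [0,3,-2.5],"turn": 0}]'

```text
time: 10.12
ee_pos: [0.4598, 0.205, 0.4335]
tcp_rot: [179.9, -0.1, -90.1]
wrist_force: [0.4, 0.3, 1.1]
opening: -0.0001
```

Call:
move_arm --commands '[{"claw": -1,"travel": [0,4,0],"turn": 0},{"claw": -1,"travel": [-2,3,0],"turn": 0},{"claw": -1,"travel": [-3,0,0],"turn": 0},{"claw": -1,"travel": [0,0,0],"turn": 0},{"claw": -1,"travel": [0,0,0],"turn": 0}]'

```text
time: 10.53
ee_pos: [0.3897, 0.2562, 0.4338]
tcp_rot: [-180.0, -0.0, -89.9]
wrist_force: [0.8, 0.1, 0.1]
opening: -0.0002
```

```bash
python3 - <<'E'
from h import *
im=viewer.camera("scene")[140:290,190:390]; im=cv2.convertScaleAbs(im,alpha=1.5);cv2.imwrite("pics/s10.png",cv2.resize(im,None,fx=4,fy=4,interpolation=cv2.INTER_CUBIC))
im=viewer.camera("top")[150:250,205:365]; im=cv2.convertScaleAbs(im,alpha=1.5);cv2.imwrite("pics/t10.png",cv2.resize(im,None,fx=5,fy=5,interpolation=cv2.INTER_CUBIC))
E
```

```text
(no output)
```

View pics/s10.png

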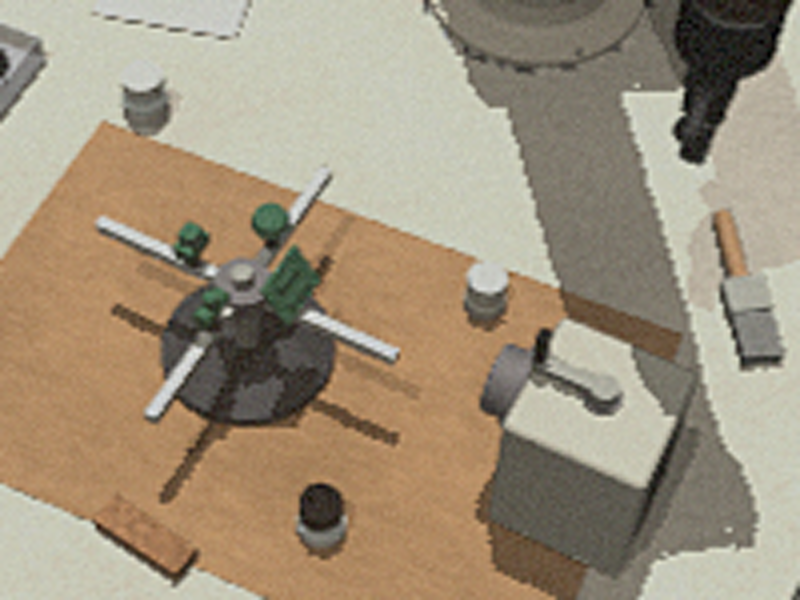

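View pics/t10.png

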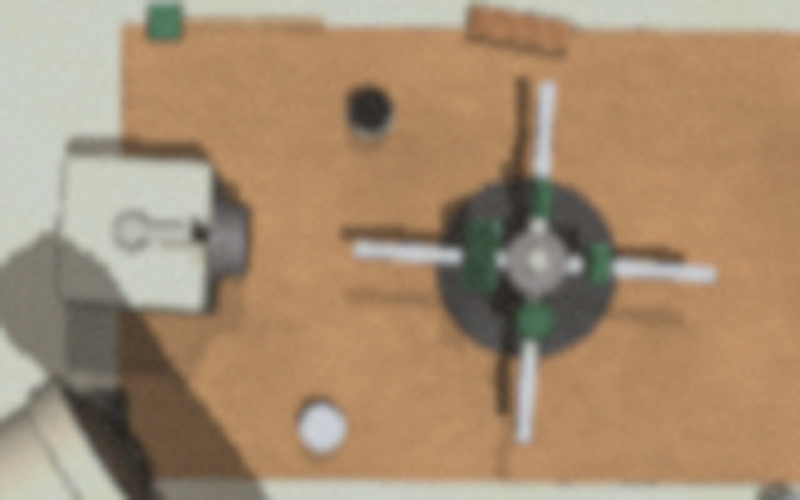

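The lever now points at the outlet, from pivot (132,230) to peg (200,232) in the top crop. The rotor and bystanders are unchanged and the arm is clear.

```bash
python3 -c "
from h import *
a=world('top',crop((132,230),(205,150),5),.19);b=world('top',crop((200,233),(205,150),5),.221);v=b-a
print(np.degrees(np.arctan2(v[1],v[0]))%360,np.linalg.norm(v[:2]))
print(bot.job_done())"
```

```text
266.0395325461692 0.05630430227813641
the job is handed in; nothing more can be done
None
```

I turned the plate's arm to point at the blower's outlet, pushed the shutter lever round to its open stop, and handed the job in at about 10.6 s of the 58 s allowed. The hand-in reports no verdict.

- **Turntable:** I pushed the torso's arm anticlockwise with the shut fingertips. The plate's arm ended at about 86.6°, against 87.0° for the outlet line, so its end is about 1.5 mm off centre (18 mm allowed). The pictures show no shift of the stand and no contact with the wet parts.
- **Shutter:** The finger met the lever's stop with about 11 N. Afterwards the lever measured 266°, against about 267° expected for fully open.
- **Before hand-in:** The gripper was clear of everything. Every bystander in the final close-ups, including both jars beside the turntable, was where it started. I did not re-check the ones outside those close-ups, such as the tray and stickblock.

No check failed. The only disagreement was about 5 mm between the two cameras' positions, well inside the tolerances.

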